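# Bring the empty centrifuge bucket to the front

## Task

The bench centrifuge stands open and one of its four swing buckets is still empty. With one finger, push on an arm of the rotor and turn it gently, without setting it spinning, until the empty bucket stands at the front of the bowl, in line with the lid-latch slot, ready for loading; then take the hand away. Nothing is to be gripped or lifted: leave the rotor seated on its shaft, do not touch the hanging buckets or the tubes in them, and leave the things standing round the centrifuge where they are.

Things in the scene. Friction and masses are not known exactly. Their poses are not given: they have to be found in the camera images.
- centrifuge: White bench centrifuge, fixed, 366 mm wide (its x), 430 mm deep (its y), flat top rim 210 mm above the table. Origin on the vertical rotor axis at table height; its y axis points to its front (control panel, 235 mm from the axis), z up. Open steel bowl of inner radius 165 mm round the axis, floor 92 mm above the table.
- lid_hinge (a point): Middle of the hinge of the open lid, at the back of the rim, 198 mm behind the rotor axis, 210 mm above the table. The lid is a plate 352 mm wide and 30 mm thick, standing up from here to 0.58 m above the table, leaning back 15 degrees; its near face is 187 mm from the axis at the rim.
- latch_slot (a point): Lid-latch slot: a dark slot 36 x 9 mm in a steel plate on the top rim at the middle of the front, 204 mm from the rotor axis, 210 mm above the table. The line from the rotor axis to it is the loading position.
- hub_top (a point): Top of the rotor hub's nut, on the rotor axis, 187 mm above the table; the hub is 44 mm in diameter. The metal rotor has four equal arms at 90 degrees, each ending in a fork with a bucket hung in it. Between two neighbouring arms a round space of 60 mm diameter is free, centred 58 mm from the axis.
- empty_arm (a point): Middle of the arm that carries the empty bucket, 46 mm from the rotor axis, 168 mm above the table. Each arm: a straight bar 14 mm wide, 14 mm high (161 to 175 mm above the table, nothing under it down to the bowl floor) from the hub to 70 mm from the axis, then a cross-bar 62 mm long (70 to 78 mm) with two prongs out to 119 mm. Turns with the rotor.
- empty_place (a point): Centre of the empty bucket's top opening, at the height of its hanging pins (168 mm above the table), 112 mm from the rotor axis on the centre line of one arm. The empty bucket shows its flat white insert with three dark holes and no caps; its rim is 11 mm above this point. Turns with the rotor.
- rotor (a joint): Angle of the rotor, rad, growing anticlockwise seen from above; at 0 (or any whole turn) the empty bucket is at the front, in line with the latch slot. Turns freely either way without stops. Bearing drag (about 0.12 Nm: some 2.5 N at 50 mm) stops it within a few degrees after a slow push; it does not spring back, but a knock makes it run on ahead of the finger.
- rotor_seat (a joint): Height, m, by which the rotor has been raised off its drive cone; 0 when seated. It is held down only by its own weight (about 1.3 kg with its buckets).
- empty_bucket: The empty aluminium bucket, 43 mm in diameter, hung on two pins at its origin, on the centre line of its arm 112 mm from the rotor axis; it reaches 48 mm below and 11 mm above the origin and swings outward (up to 1.4 rad) on its pins. Not to be touched.
- full_bucket1: Bucket like the empty one, but with three capped blood tubes standing in it, brown caps reaching 34 mm above its origin (202 mm above the table). It hangs a quarter turn anticlockwise (seen from above) from the empty bucket. Not to be touched.
- full_bucket2: The same with three tubes, straight across from the empty bucket. Not to be touched.
- full_bucket3: The same with three tubes, a quarter turn clockwise from the empty bucket. Not to be touched.
- tube_rack: Bystander: green rack 105 x 200 x 45 mm with brown-capped tubes standing in it up to 95 mm high, loose on the table in front of the centrifuge's front face. Origin under its centre.
- gel_bottle: Bystander: clear hand-gel pump bottle, 64 mm diameter, 182 mm high, loose on the table. Origin under its centre.

How it is judged:
By the outcome, as a careful person would: the job done as asked, in the order asked, and still so for the second after the job is handed in, with the robot touching nothing.
It also fails if it takes over 51 s, if anything falls off the work surface, if the arm or the gripper's body presses on something with over 40 N, if the wrist force passes 120 N, or if a joint passes its speed limit or range.

## Robot

A 7-joint arm with a two-finger parallel gripper is mounted at the origin on the work surface. World frame = base frame: x ahead of the robot, y to its left, z up, the work surface at z = 0. Lengths are in m, angles in rad, forces in N, time in s.
With the tool pointing down it reaches from about 0.425 to 0.925 m from the base axis. Payload 6.8 kg.
Tool frame: the origin (TCP) lies between the finger pads; the fingertips stand r.tips_ahead ahead of it and the grasp point (between the pads) lies 5 mm behind it (r.tips_ahead is the distance from the TCP to the fingertips, in m); z points along the fingers, y is the line along which they close (so a half turn about z gives the same grasp; the last joint's range is limited). The gripper opens to 85 mm and grips with 20 to 120 N. Pads are 22 mm wide; open, the fingers measure 114 mm over their backs; the gripper's body (76 mm by 85 mm) begins 54 mm behind the grasp point. The pads swing forward as they close: fully open they stand 13 mm farther back than shut.
Start: joints at [1.078, 0.477, 0.022, 1.555, -0.011, 1.109, -0.083], TCP at [0.253, -0.626, 0.209] pointing down, gripper open.
Joint ranges: [-2.96, 2.96], [-0.34, 2.1], [-1.41, 1.46], [0.24, 2.44], [-1.37, 4.51], [0.17, 1.92], [-2.96, 2.96]. Speed limits (rad/s): [2.39, 2.39, 3.14, 3.14, 3.14, 3.14, 3.14].

## Interface

Orientations are given as a rotation vector (axis times angle).
In Python, from bench import r gives the robot as it stands.
- The arm moves only by the tool move_arm, never from a script. Its argument "rows" is one flat list of numbers, 4 for each row, row after row: the shift along the tool's x, y, z in cm, then the turn about the tool's z in degrees. In form: [tx, ty, tz, twist, tx, ty, tz, twist, ...]. A call has 1 to 10 rows; each row is the pose to reach, as a shift and turn from the pose commanded when the call began, along the tool's axes at that moment; what a row does not reach only later rows make up. A row lasts 1/8 s, in which the tool goes at most 62.5 mm and 10.7 degrees, less where a joint would pass 70% of its speed; a pose out of reach is approached as far as the arm can. A call with a gripper value outside its range is refused whole. "fingers" is the opening, from 0 (shut) to 1 (fully open), set as the call begins (left out, the last holds). The fingers move at their own pace and stop on an object; "newtons" is the grip in N (left out, the last holds). Time passes only in rows, so rows that repeat a pose let the fingers close. It gives the time, the measured TCP pose, the force, the opening and the grip force at its end, in the units of the state.
- r.get_obs(): the state, without advancing time (a new reading comes with each control period).
- r.grab_frame(name): name is "scene" or "top"; returns the picture (384x512x3 uint8, blue, green, red); there is no depth.
- r.camera_params(name): a dict with "fx", "fy", "cx", "cy" (pixels), "world_from_camera" (4x4, takes a point from camera to world coordinates). Camera axes: x right, y down, z forward; pixel columns grow to the right and rows downward; lengths in m; the calibration is good to about 2 mm. A picture is of the moment at which its call begins. camera_params takes no time and is no camera call.
- r.hand_in(): hands the job in; it is judged then, once.
The state is a dict: "clock": time; "joints": joint angles; "qvel": joint speeds; "tau": joint torques, N m; "tcp_pos": TCP position; "orientation": TCP orientation; "contact_force": force on the tool from outside, world axes, zero at the start; "moment": the same for the moment, N m; "grip_width": finger opening in m; "gripper_force": force on a finger pad.
Only numpy, scipy, OpenCV 4.12 (cv2) and the standard library are available. Lean on these libraries where they do the work, as an engineer would, in place of code of your own. Each camera call takes 0.05 s, during which the arm holds its last target. There are 200 camera calls.

## Working session

There is one attempt and no reset: what is moved stays moved. The work goes in short steps, Python scripts to look and compute and a tool call to move; the robot and the scene stay as the last step left them, time stands still between calls to the robot, and variables do not carry over. Pictures are saved under pics/ and viewed, at most 10 in all, crops included, and the job is handed in when it is done.

Besides the shell and the picture viewer there is one more tool, called as name(argument=value, ...), one argument or row to a line, values as JSON. move_arm: Moves the arm, as the interface text tells. Its arguments: {"type":"object","properties":{"rows":{"type":"array"},"fingers":{"type":"number"},"newtons":{"type":"number"}},"required":["rows"]}

```bash
mkdir -p pics
python3 - <<'E'
from bench import r
import cv2
print(r.get_obs()); print(r.tips_ahead)
for n in("scene","top"):
    cv2.imwrite(f"pics/{n}0.png",cv2.resize(r.grab_frame(n),(800,600),interpolation=cv2.INTER_CUBIC)); print(r.camera_params(n))
E
```

```text
{'clock': 0.0, 'joints': array([ 1.07793182,  0.47780655,  0.02232408,  1.55649275, -0.01150856,
        1.10929874, -0.08308009]), 'qvel': array([-0.00058573, -0.00104308,  0.00134995, -0.0002153 ,  0.0002302 ,
       -0.00119654, -0.00058311]), 'tau': array([-9.08745028e-05, -5.96458590e+01,  1.60747737e+00, -2.81204313e+01,
        1.22833857e-02,  9.49329376e-03,  3.92941018e-06]), 'tcp_pos': array([ 0.25310098, -0.62504178,  0.20780369]), 'orientation': array([-3.08183838e+00, -6.00397273e-01,  7.55964905e-04]), 'contact_force': array([-0.34759122,  0.1508501 ,  0.7433067 ]), 'moment': array([ 0.017711  , -0.04813064, -0.03660032]), 'gripper_force': 0.0, 'grip_width': 0.08539368448619754}
0.014
{'fx': 358.8266225938378, 'fy': 358.8266225938378, 'cx': 251.3464888695212, 'cy': 194.4139794122331, 'world_from_camera': array([[ 4.22638679e-01,  7.45382581e-01, -5.15539868e-01,
         1.07179739e+00],
       [ 9.06297984e-01, -3.48046453e-01,  2.39765781e-01,
        -1.59941028e-01],
       [-7.14585688e-04, -5.68567036e-01, -8.22636624e-01,
         9.55368683e-01],
       [ 0.00000000e+00,  0.00000000e+00,  0.00000000e+00,
         1.00000000e+00]])}
{'fx': 370.5716948528808, 'fy': 370.5716948528808, 'cx': 252.74823974078, 'cy': 185.10797188635922, 'world_from_camera': array([[-0.00497407, -0.98653283,  0.16348771,  0.44304217],
       [-0.99994316,  0.00336515, -0.01011669,  0.09295759],
       [ 0.00943028, -0.16352874, -0.9864935 ,  0.95028607],
       [ 0.        ,  0.        ,  0.        ,  1.        ]])}
```

View pics/scene0.png

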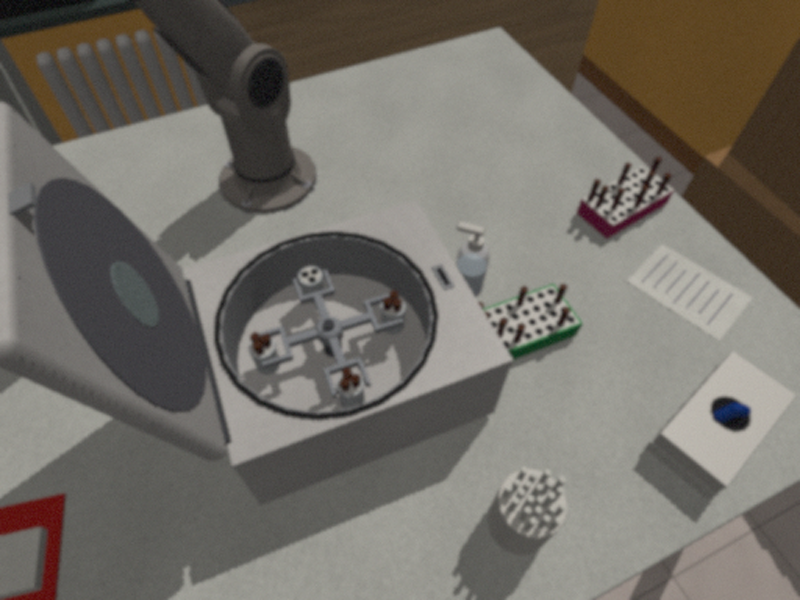

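View pics/top0.png

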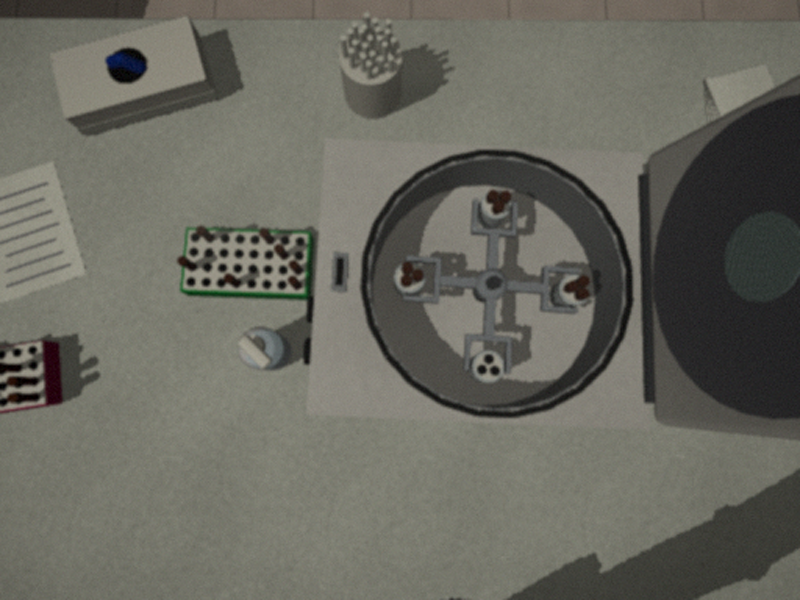

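Top view, in 800x600 pixels: hub at (490,287), empty bucket at (488,365) on the robot side, latch slot at (340,271) on the left, which is +y. The lid stands on the right (-y). The rotor needs roughly a quarter turn clockwise. Next I'll measure it properly.

```bash
cat > h.py <<'E'
from bench import r
import numpy as np, cv2
def ray(n,p):
    c=r.camera_params(n);W=c["world_from_camera"]
    d=W[:3,:3]@np.array([(p[0]-c["cx"])/c["fx"],(p[1]-c["cy"])/c["fy"],1]);return W[:3,3],d
def plane(n,p,z):
    o,d=ray(n,p);return o+d*(z-o[2])/d[2]
def tri(p,q):
    o,d=ray("scene",p);a,b=ray("top",q)
    s=np.linalg.lstsq(np.c_[d,-b],a-o,rcond=None)[0]
    P,Q=o+d*s[0],a+b*s[1];return (P+Q)/2,np.linalg.norm(P-Q)
E
python3 - <<'E'
from h import *
for n,(x,y,w,h) in dict(scene=(135,145,160,125),top=(205,90,210,180)).items():
    g=r.grab_frame(n);cv2.imwrite(f"pics/{n}_raw.png",g)
    c=g[y:y+h,x:x+w]; k=5 if n=="scene" else 3
    cv2.imwrite(f"pics/{n}_c.png",cv2.resize(c,None,fx=k,fy=k,interpolation=cv2.INTER_CUBIC))
E
```

```text
(no output)
```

View pics/scene_c.png

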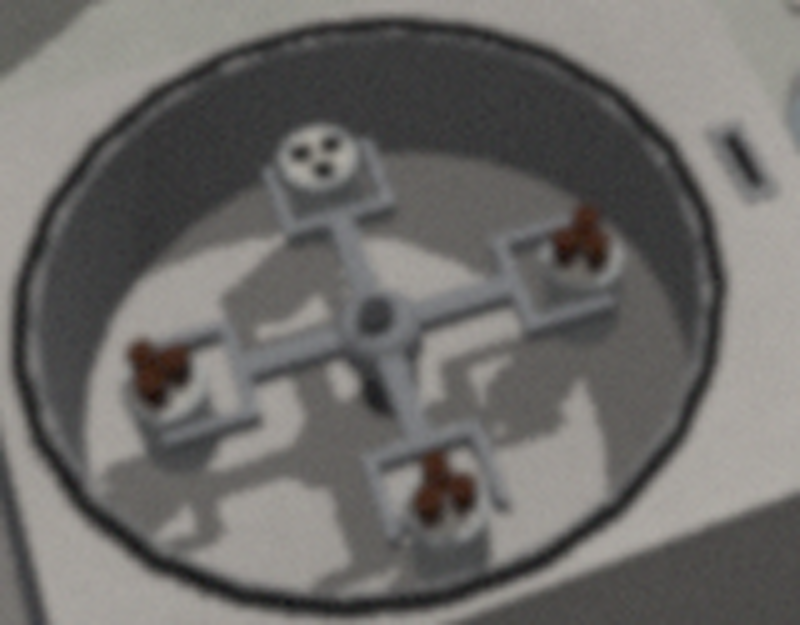

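View pics/top_c.png

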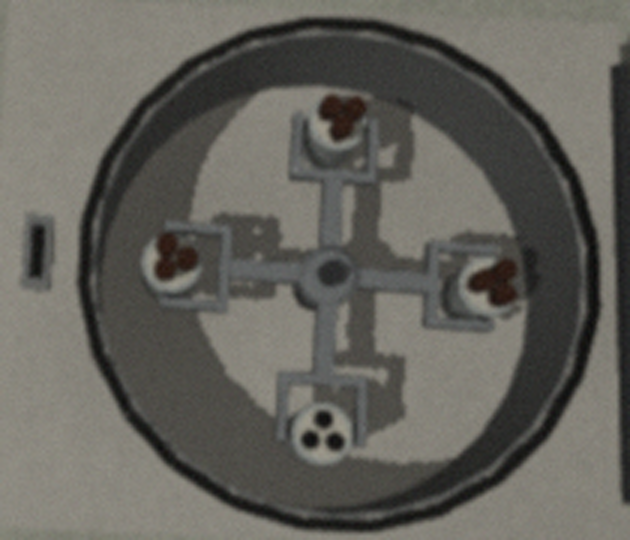

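The crops show:

| Point | Scene crop (5x) | Top crop (3x) |
|---|---|---|
| Latch slot | (742,160) | (38,251) |
| Hub nut | (377,316) | (332,272) |
| Empty insert | (319,160) | (322,434) |

The other three buckets have brown caps.

Run:
```python
from h import *
np.set_printoptions(precision=4,suppress=True)
S=lambda u,v:(135+(u-2)/5,145+(v-2)/5); T=lambda u,v:(205+(u-1)/3,90+(v-1)/3)
for k,s,t,z in(("slot",(742,160),(38,251),.21),("hub",(377,316),(332,272),.187),("empty",(319,160),(322,434),.179)):
    print(k,*tri(S(*s),T(*t)),plane("scene",S(*s),z),plane("top",T(*t),z))
# rim circle
g=cv2.imread("pics/top_raw.png",0)
P=[plane("top",T(*p),.175)[:2] for p in((322,377),(229,268),(430,284),(334,178))]
ang=lambda v:np.degrees(np.arctan2(v[1],v[0]))
print("crossbars",P,"axis",np.mean(P,0),ang(P[1]-P[2]),ang(P[0]-P[3]))
A=[plane("top",T(*p),.21)[:2] for p in((79,275),(600,275),(340,17),(340,530))]
print("rim",A)
mask=(g<62).astype(np.uint8);mask[:, :225]=0;mask[:,408:]=0;mask[:90]=0;mask[270:]=0
n,l,st,ce=cv2.connectedComponentsWithStats(mask);i=1+np.argmax(st[1:,2]*st[1:,3]);print(st[i])
c=max(cv2.findContours((l==i).astype(np.uint8),0,1)[0],key=cv2.contourArea)
pts=np.array([plane("top",p[0],.21)[:2] for p in c]);
a=np.c_[2*pts,np.ones(len(pts))];x=np.linalg.lstsq(a,(pts**2).sum(1),rcond=None)[0];print("rimfit",x[:2],np.sqrt(x[2]+x[:2]@x[:2]))
```

```text
slot [0.5896 0.1564 0.2116] 0.001650366298036118 [0.5884 0.1562 0.21  ] [0.5902 0.1573 0.21  ]
hub [ 0.5801 -0.0474  0.1817] 0.0007351181521742396 [ 0.5833 -0.0485  0.187 ] [ 0.5792 -0.0461  0.187 ]
empty [ 0.4673 -0.0382  0.1742] 0.0009756878604515289 [ 0.4708 -0.0394  0.179 ] [ 0.4673 -0.0369  0.179 ]
crossbars [array([ 0.5069, -0.0388]), array([0.5845, 0.0248]), array([ 0.5725, -0.1176]), array([ 0.6501, -0.052 ])] axis [ 0.5785 -0.0459] 85.18634269738583 174.76718702673728
rim [array([0.5736, 0.1294]), array([ 0.5725, -0.2241]), array([ 0.7576, -0.0535]), array([ 0.4041, -0.0415])]
[ 231   96  174  171 6324]
rimfit [ 0.5802 -0.0472] 0.17568662463030615
```

```bash
cat >> h.py <<'E'
from scipy.spatial.transform import Rotation as R
def rows(*targets):
    "targets: world x,y,z,(yaw of tool x, deg) -> tool shifts cm, twist deg"
    o=r.get_obs();M=R.from_rotvec(o["orientation"]).as_matrix();y0=np.degrees(np.arctan2(M[1,0],M[0,0]))
    print("t",round(o["clock"],2),"tcp",o["tcp_pos"].round(4),"yaw",round(y0,2),"q",o["joints"].round(2),"F",o["contact_force"].round(1))
    for t in targets:
        s=M.T@(np.array(t[:3])-o["tcp_pos"])*100
        print(s.round(2),round(((y0-t[3])+180)%360-180,1) if len(t)>3 else "")
E
python3 - <<'E'
from h import *
rows((.25,-.60,.36),(.16,-.40,.40),(.20,-.30,.40),(.30,-.20,.40))
E
```

```text
t 0.2 tcp [ 0.2532 -0.6253  0.2082] yaw 22.04 q [ 1.08  0.48  0.02  1.56 -0.01  1.11 -0.08] F [0.3 0.3 0. ]
[  0.65  -2.48 -15.18] 
[ -0.19 -24.4  -19.15] 
[  7.28 -32.17 -19.15] 
[ 20.3  -37.69 -19.14]
```

move_arm(
  rows=[0,0,-5,0,0,0,-10,0,0,-3,-15,0,0,-8,-18,0,0,-13,-19,0,0,-18,-19,0,0,-22,-19,0,0,-24.5,-19,0,0,-24.5,-19,0,0,-24.5,-19,0],
  fingers=0,
  newtons=20,
)

```text
clock: 1.45
tcp_pos: [0.1616, -0.3991, 0.3988]
orientation: [3.083, 0.601, 0.0]
contact_force: [-0.0, -0.3, 0.0]
grip_width: 0.0001
gripper_force: 0.0
```

Run:
```python
from h import *
rows((.20,-.30,.40,22),(.30,-.20,.40),(.345,-.10,.40,85))
```

```text
t 1.45 tcp [ 0.1616 -0.3991  0.3988] yaw 22.04 q [ 1.05 -0.07 -0.01  1.81 -0.    1.4  -0.14] F [-0.  -0.3  0. ]
[ 7.28 -7.74 -0.12] 0.0
[ 20.3  -13.26  -0.12] 
[ 28.22 -20.84  -0.12] -63.0
```

move_arm(
  rows=[3.5,-4,0,0,7,-7.8,0,-9,11,-9.5,0,-18,15,-11.3,0,-27,18.5,-12.8,0,-36,21.5,-14.5,0,-45,25,-17.5,0,-54,28,-20.8,0,-63,28,-20.8,0,-63,28,-20.8,0,-63],
)

```text
clock: 2.7
tcp_pos: [0.3432, -0.1015, 0.3986]
orientation: [-2.316, -2.121, 0.0]
contact_force: [-0.1, 1.1, 0.5]
grip_width: 0.0001
gripper_force: 0.0
```

Run:
```python
from h import *
def u(a):a=np.radians(a);return np.array([np.cos(a),np.sin(a)])
A=np.array([.580,-.047])
p=A+.047*u(175)+.040*u(265);print(p)
rows((*p,.36,85),(*p,.30,85),(*p,.169,85))
```

```text
[ 0.52969262 -0.08275147]
t 2.7 tcp [ 0.3432 -0.1015  0.3986] yaw 84.96 q [ 0.63 -0.2  -0.42  1.91 -0.08  1.42  0.15] F [-0.1  1.1  0.5]
[ 3.5  18.42  3.85] -0.0
[ 3.5  18.42  9.85] -0.0
[ 3.5  18.43 22.95] -0.0
```

move_arm(
  rows=[0.7,4,0,0,1.4,8,0,0,2.1,12,1,0,3,16,3,0,3.5,18.4,6,0,3.5,18.4,10,0,3.5,18.4,10,0,3.5,18.4,10,0],
)

```text
clock: 3.7
tcp_pos: [0.5297, -0.0828, 0.3001]
orientation: [2.317, 2.12, 0.001]
contact_force: [-0.1, -0.8, 0.4]
grip_width: 0.0002
gripper_force: 0.0
```

Run:
```python
from h import *
rows((.5297,-.0828,.169,85))
g=r.grab_frame("scene");cv2.imwrite("pics/s2.png",cv2.resize(g[100:290,110:310],None,fx=3,fy=3,interpolation=cv2.INTER_CUBIC))
```

```text
t 3.7 tcp [ 0.5297 -0.0828  0.3001] yaw 84.92 q [ 0.51  0.21 -0.55  1.74  0.12  1.22 -0.16] F [-0.1 -0.8  0.4]
[ 1.000e-02 -2.000e-02  1.311e+01] -0.1
```

View pics/s2.png

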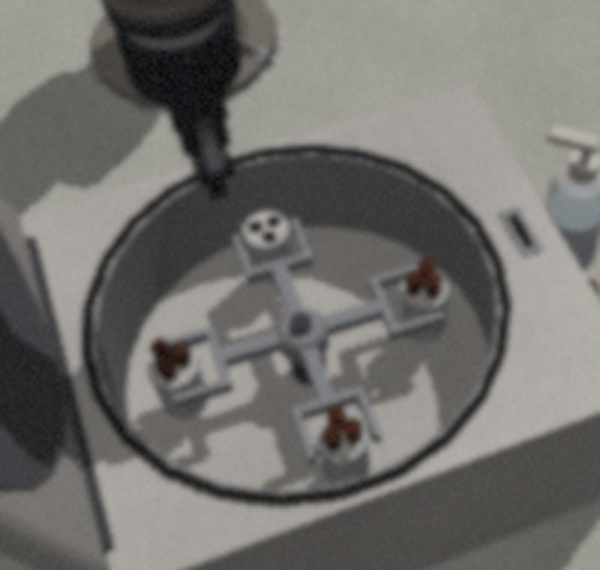

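The closed fingertip is at crop (215,190), above the gap between the empty arm and the back arm. I'll lower it slowly.

move_arm(
  rows=[0,0,3,0,0,0,6,0,0,0,8.5,0,0,0,10.5,0,0,0,12,0,0,0,13.2,0,0,0,13.2,0,0,0,13.2,0],
)

```text
clock: 4.75
tcp_pos: [0.5298, -0.0817, 0.1675]
orientation: [2.315, 2.123, 0.001]
contact_force: [0.5, -0.7, 0.1]
grip_width: -0.0001
gripper_force: 0.0
```

Run:
```python
from h import *
def u(a):a=np.radians(a);return np.array([np.cos(a),np.sin(a)])
A=np.array([.580,-.047])
T=lambda a,off=.018:(*(A+.047*u(a)+off*u(a+90)),.168,a-90)
rows(T(175,.030),T(175,.020),*[T(a) for a in range(175,84,-5)])
g=r.grab_frame("scene");cv2.imwrite("pics/s3.png",cv2.resize(g[100:290,110:310],None,fx=3,fy=3,interpolation=cv2.INTER_CUBIC))
```

```text
t 4.75 tcp [ 0.5298 -0.0817  0.1675] yaw 85.04 q [ 0.47  0.34 -0.53  1.9   0.21  0.95 -0.24] F [ 0.5 -0.7  0.1]
[ 0.9   0.   -0.05] 0.0
[ 1.9   0.   -0.05] 0.0
[ 2.1   0.   -0.05] 0.0
[ 2.51 -0.14 -0.05] 5.0
[ 2.94 -0.24 -0.05] 10.0
[ 3.37 -0.3  -0.05] 15.0
[ 3.81 -0.33 -0.05] 20.0
[ 4.25 -0.32 -0.05] 25.0
[ 4.69 -0.27 -0.05] 30.0
[ 5.12 -0.18 -0.05] 35.0
[ 5.54 -0.05 -0.05] 40.0
[ 5.95  0.11 -0.05] 45.0
[ 6.34  0.31 -0.05] 50.0
[ 6.71  0.54 -0.05] 55.0
[ 7.07  0.8  -0.05] 60.0
[ 7.39  1.09 -0.05] 65.0
[ 7.7   1.41 -0.05] 70.0
[ 7.97  1.75 -0.05] 75.0
[ 8.21  2.12 -0.05] 80.0
[ 8.42  2.5  -0.05] 85.0
[ 8.59  2.91 -0.05] 90.0
```

View pics/s3.png

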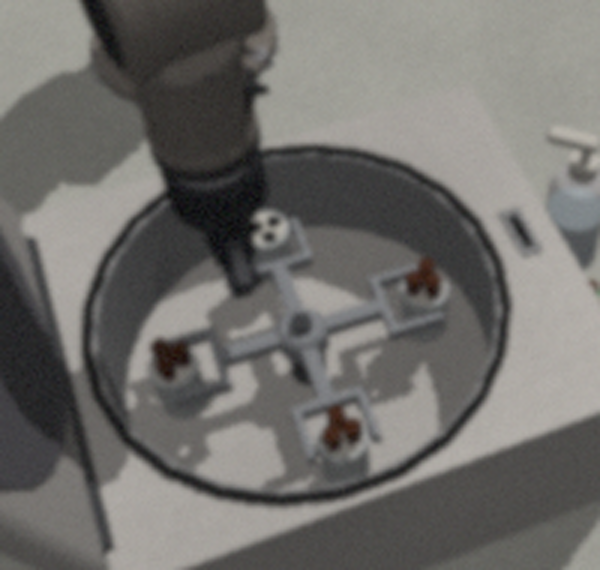

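The fingertip is down in the gap at (240,290), clear of the arms and buckets. Start pushing.

move_arm(
  rows=[0.6,0,0,0,1.1,0,0,0,1.4,0,0,0,1.6,0,0,0,1.8,0,0,0,2.0,0,0,0,2.1,0,0,0,2.3,-0.07,0,2.5,2.5,-0.14,0,5,2.5,-0.14,0,5],
)

```text
clock: 6.05
tcp_pos: [0.53, -0.0566, 0.1668]
orientation: [2.405, 2.021, 0.0]
contact_force: [1.1, 0.0, -0.5]
grip_width: 0.0002
gripper_force: 0.0
```

```bash
cat >> h.py <<'E'
def bright(n="top",z=.179):
    "centroid of the white insert near radius 112 in the bowl -> rotor angle"
    g=r.grab_frame(n);return g
def u(a):a=np.radians(a);return np.array([np.cos(a),np.sin(a)])
A=np.array([.580,-.047])
T=lambda a,off=.018:(*(A+.047*u(a)+off*u(a+90)),.168,a-90)
E
python3 - <<'E'
from h import *
rows(*[T(a) for a in range(170,129,-5)])
g=r.grab_frame("top");cv2.imwrite("pics/t4.png",cv2.resize(g[90:270,205:415],None,fx=3,fy=3,interpolation=cv2.INTER_CUBIC))
E
```

```text
t 6.05 tcp [ 0.53   -0.0566  0.1668] yaw 80.08 q [ 0.42  0.34 -0.52  1.91  0.2   0.95 -0.37] F [ 1.1  0.  -0.5]
[ 0.01  0.06 -0.12] 0.1
[ 0.43 -0.08 -0.12] 5.1
[ 0.85 -0.18 -0.12] 10.1
[ 1.29 -0.24 -0.12] 15.1
[ 1.73 -0.27 -0.12] 20.1
[ 2.16 -0.26 -0.12] 25.1
[ 2.6  -0.21 -0.12] 30.1
[ 3.03 -0.12 -0.12] 35.1
[ 3.45  0.01 -0.12] 40.1
```

View pics/t4.png

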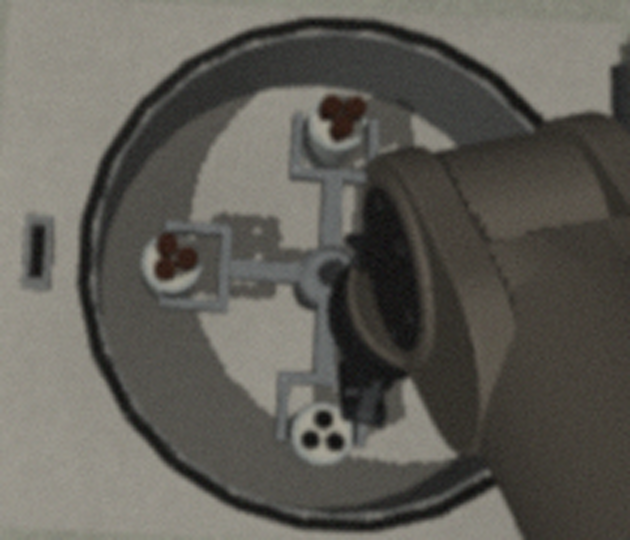

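The rotor hasn't moved yet: the insert is still at (322,434), with the finger just short of the arm. Continue.

move_arm(
  rows=[0.2,-0.03,0,2.5,0.4,-0.08,0,5,0.65,-0.13,0,7.5,0.85,-0.18,0,10,1.05,-0.21,0,12.5,1.3,-0.24,0,15,1.5,-0.25,0,17.5,1.7,-0.27,0,20,1.7,-0.27,0,20,1.7,-0.27,0,20],
)

```text
clock: 7.35
tcp_pos: [0.5303, -0.0396, 0.1668]
orientation: [2.719, 1.573, -0.0]
contact_force: [0.3, -0.1, -0.2]
grip_width: 0.0003
gripper_force: 0.0
```

```bash
cat >> h.py <<'E'
def ins():
    for n in("top","scene"):
        g=r.grab_frame(n);best=[]
        hsv=cv2.cvtColor(cv2.GaussianBlur(g,(3,3),0),cv2.COLOR_BGR2HSV)
        m=((hsv[...,2]>165)&(hsv[...,1]<45)).astype(np.uint8)
        m=cv2.morphologyEx(m,cv2.MORPH_CLOSE,np.ones((5,5)))
        k,l,st,ce=cv2.connectedComponentsWithStats(m)
        for i in range(1,k):
            p=plane(n,ce[i],.179)[:2];d=p-A;rr=np.hypot(*d)
            if st[i,4]>60 and .08<rr<.145:print(n,"area",st[i,4],"r",rr.round(4),"ang",np.degrees(np.arctan2(d[1],d[0])).round(1),p.round(4))
E
python3 - <<'E'
from h import *
rows(*[T(a) for a in range(150,109,-5)]);ins()
E
```

```text
t 7.35 tcp [ 0.5303 -0.0396  0.1668] yaw 60.11 q [ 0.34  0.33 -0.46  1.92  0.18  0.94 -0.73] F [ 0.3 -0.1 -0.2]
[ 0.05 -0.02 -0.12] 0.1
[ 0.47 -0.16 -0.12] 5.1
[ 0.89 -0.26 -0.12] 10.1
[ 1.33 -0.33 -0.12] 15.1
[ 1.77 -0.35 -0.12] 20.1
[ 2.2  -0.34 -0.12] 25.1
[ 2.64 -0.29 -0.12] 30.1
[ 3.07 -0.2  -0.12] 35.1
[ 3.49 -0.08 -0.12] 40.1
scene area 180 r 0.1036 ang -123.2 [ 0.5233 -0.1337]
scene area 89 r 0.142 ang -91.0 [ 0.5776 -0.189 ]
scene area 189 r 0.1319 ang 17.8 [ 0.7056 -0.0067]
scene area 103 r 0.1227 ang -43.5 [ 0.669  -0.1315]
```

Run:
```python
import cv2,numpy as np
s=cv2.imread("pics/scene_raw.png");t=cv2.imread("pics/top_raw.png")
for g,(x,y) in((s,(198,177)),(t,(312,234))):
    c=g[y-9:y+10,x-9:x+10].min(2);print(np.sort(c.ravel())[::-20],c[:, 9])
print(np.percentile(s[145:270,135:295].min(2),[50,80,90,95,98,99]),np.percentile(t[95:265,230:400].min(2),[50,80,90,95,98,99]))
```

```text
[159 144 135 126 118 114 110 105 100  95  91  87  81  77  74  69  60  58
  51] [ 62  82 121 144 148 136 128 129 130 107  76  80 108 126 115  90  75  77
  78]
[141 135 132 129 126 124 122 119 115 110 103  99  88  79  71  56  35  22
  17] [125  99  46  23  17  21  29  63 103 124 117 109 115 122 130 139 136 137
 129]
[ 98. 149. 154. 158. 160. 161.] [ 80. 121. 124. 126. 128. 129.]
```

```bash
cat >> h.py <<'E'
def caps(live=True):
    for n in("top","scene"):
        g=r.grab_frame(n) if live else cv2.imread(f"pics/{n}_raw.png")
        hsv=cv2.cvtColor(cv2.GaussianBlur(g,(3,3),0),cv2.COLOR_BGR2HSV)
        m=((hsv[...,1]>110)&((hsv[...,0]<14)|(hsv[...,0]>174))&(hsv[...,2]>30)).astype(np.uint8)
        m=cv2.morphologyEx(m,cv2.MORPH_CLOSE,np.ones((3,3)))
        k,l,st,ce=cv2.connectedComponentsWithStats(m)
        for i in range(1,k):
            d=plane(n,ce[i],.197)[:2]-A;rr=np.hypot(*d)
            if st[i,4]>25 and rr<.16:print(n,"area",st[i,4],"r",rr.round(4),"ang",np.degrees(np.arctan2(d[1],d[0])).round(1))
E
python3 - <<'E'
from h import *
caps(0);print("now");caps()
g=r.grab_frame("top");cv2.imwrite("pics/t5.png",np.hstack([cv2.resize(x[95:265,225:405],None,fx=2.2,fy=2.2,interpolation=cv2.INTER_CUBIC) for x in (g,)]+[cv2.resize(r.grab_frame("scene")[130:280,130:300],(400,374),interpolation=cv2.INTER_CUBIC)]))
E
```

```text
top area 84 r 0.1116 ang -4.4
top area 65 r 0.1124 ang 85.9
top area 90 r 0.1114 ang -94.9
scene area 45 r 0.1112 ang 85.4
scene area 50 r 0.1131 ang -93.7
scene area 52 r 0.1123 ang -5.3
now
top area 89 r 0.1113 ang -4.5
top area 43 r 0.1172 ang 85.6
scene area 44 r 0.1116 ang 85.8
scene area 38 r 0.1119 ang -93.7
scene area 50 r 0.1121 ang -5.3
```

View pics/t5.png

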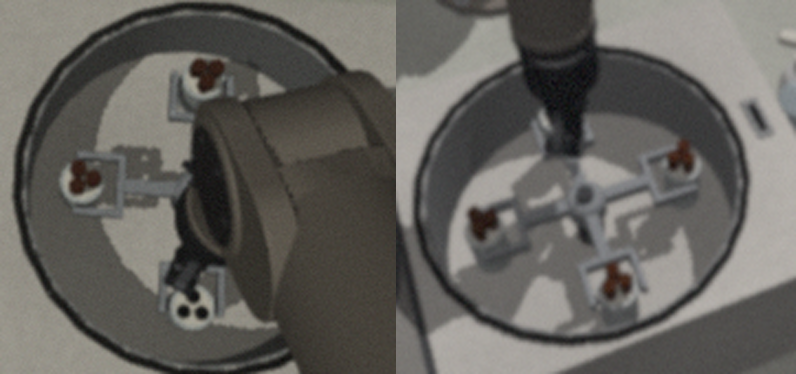

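Run:
```python
from h import *
print(r.tips_ahead)
o=r.get_obs();print(o["tcp_pos"],o["contact_force"],o["moment"],o["clock"])
for n in("top","scene"):
    c=r.camera_params(n);Wi=np.linalg.inv(c["world_from_camera"]);g=r.grab_frame(n)
    K=np.array([[c["fx"],0,c["cx"]],[0,c["fy"],c["cy"]],[0,0,1]])
    def pr(p):
        q=K@(Wi@np.r_[p,1])[:3];return q[:2]/q[2]
    x0,y0=np.round(pr(o["tcp_pos"])).astype(int)-[35,28]
    k=10 if n=="top" else 10
    c2=cv2.resize(g[y0:y0+56,x0:x0+40 if 0 else x0+70],None,fx=5.7,fy=5.7,interpolation=cv2.INTER_CUBIC)
    for z,col in((-.014,(0,0,255)),(0,(0,255,0)),(.03,(255,0,0))):
        p=(pr(o["tcp_pos"]+[0,0,z])-[x0,y0]+.5)*5.7;cv2.circle(c2,tuple(p.astype(int)),4,col,1)
    for rr in(.022,.046,.07):
        p=(pr(np.r_[A+rr*u(175),.175])-[x0,y0]+.5)*5.7;cv2.circle(c2,tuple(p.astype(int)),3,(0,255,255),-1)
    globals()[n]=c2
cv2.imwrite("pics/chk.png",np.hstack([top,scene]))
```

```text
0.014
[ 0.530243   -0.03953461  0.16679991] [-0.07429234  0.28977952 -0.33301478] [ 0.0322931  -0.01416974  0.02415531] 7.65
```

View pics/chk.png

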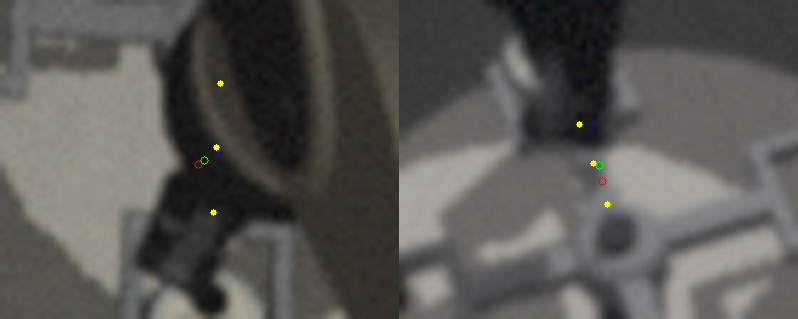

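Run:
```python
from h import *
np.set_printoptions(precision=4,suppress=True)
def pr(n,p):
    c=r.camera_params(n);q=(np.linalg.inv(c["world_from_camera"])@np.r_[p,1])[:3];return np.array([c["cx"]+c["fx"]*q[0]/q[2],c["cy"]+c["fy"]*q[1]/q[2]])
for nm,t,seen in(("s2",(.5297,-.0828,.3001),(215,190)),("s3",(.5298,-.0817,.1675),(240,290))):
    print(nm,"tip exp",pr("scene",np.array(t)-[0,0,.014]),"tcp",pr("scene",t),"seen",np.array(seen)/3+[110,100], plane("scene",np.array(seen)/3+[110,100],t[2]-.014))
o=r.get_obs()["tcp_pos"]
a,b=pr("scene",o),pr("top",o)
sx,sy=np.round(a).astype(int)-[35,28];tx,ty=np.round(b).astype(int)-[35,28]
s=(sx+(550-399)/5.7,sy+145/5.7);t=(tx+175/5.7,ty+275/5.7);print("now",tri(s,t))
for z in(.153,.2,.23): print(z,plane("scene",s,z),plane("top",t,z))
```

```text
s2 tip exp [184.2271 173.1032] tcp [183.2993 169.3976] seen [181.6667 163.3333] [ 0.4987 -0.0787  0.2861]
s3 tip exp [192.3106 203.6632] tcp [191.5883 200.7575] seen [190.     196.6667] [ 0.5058 -0.0797  0.1535]
now (array([ 0.4862, -0.0427,  0.1256]), np.float64(0.016752957292704734))
0.153 [ 0.502 -0.054  0.153] [ 0.4875 -0.0305  0.153 ]
0.2 [ 0.5354 -0.0602  0.2   ] [ 0.4849 -0.0233  0.2   ]
0.23 [ 0.5567 -0.0642  0.23  ] [ 0.4832 -0.0186  0.23  ]
```

The rotor hasn't moved and there is no force, even though the TCP is past the arm's centre line. In the scene view the tip also sits about 34 mm higher along the vertical than expected, so the finger is passing over the arm. I'll back into the gap, measure the tip height numerically, then go lower.

Run:
```python
from h import *
rows((*T(175,.040)[:2],.1668,85))
```

```text
t 7.75 tcp [ 0.5302 -0.0395  0.1668] yaw 60.05 q [ 0.34  0.33 -0.46  1.92  0.18  0.94 -0.73] F [0.1 0.3 0.3]
[-3.77  2.11 -0.  ] -24.9
```

move_arm(
  rows=[-0.5,0.3,0,-4,-1,0.6,0,-8,-1.6,0.9,0,-12,-2.2,1.2,0,-16,-2.8,1.6,0,-20,-3.4,1.9,0,-25,-3.8,2.1,0,-25,-3.8,2.1,0,-25,-3.8,2.1,0,-25],
)

```text
clock: 8.88
tcp_pos: [0.5295, -0.0825, 0.1668]
orientation: [-2.316, -2.123, -0.0]
contact_force: [0.0, 0.2, -0.4]
grip_width: 0.0002
gripper_force: 0.0
```

```bash
cat >> h.py <<'E'
def pr(n,p):
    c=r.camera_params(n);q=(np.linalg.inv(c["world_from_camera"])@np.r_[p,1])[:3];return np.array([c["cx"]+c["fx"]*q[0]/q[2],c["cy"]+c["fy"]*q[1]/q[2]])
def tip():
    "brightness change against the first scene picture, sampled down the tool axis"
    o=r.get_obs()["tcp_pos"];g=cv2.GaussianBlur(r.grab_frame("scene"),(3,3),0).max(2).astype(int);b=cv2.GaussianBlur(cv2.imread("pics/scene_raw.png"),(3,3),0).max(2).astype(int)
    for dz in range(60,-40,-6):
        x,y=np.round(pr("scene",o+[0,0,dz/1000])).astype(int)
        print(dz,"z%.3f"%(o[2]+dz/1000),(x,y),"now",g[y,x-8:x+9:2],"was",b[y,x-8:x+9:2])
E
python3 - <<'E'
from h import *
print(r.get_obs()["contact_force"]);tip()
E
```

```text
[ 0.01046656  0.22478494 -0.40863891]
60 z0.227 (np.int64(188), np.int64(188)) now [92 62 36 35 60 65 58 70 96] was [ 99  99 100 100  98 104 115  99 101]
54 z0.221 (np.int64(188), np.int64(189)) now [ 98  78  46  39  62  69  63  73 102] was [100  99 100 100  99 102 116 110 109]
48 z0.215 (np.int64(189), np.int64(190)) now [98 75 43 51 69 68 61 80 95] was [100 100 102 102 103 109 114 105  96]
42 z0.209 (np.int64(189), np.int64(192)) now [110 106  70  50  66  70  56  50  65] was [108 115 124 125 129 121  88  74  71]
36 z0.203 (np.int64(189), np.int64(193)) now [126 127  84  50  63  66  54  48  69] was [122 133 144 144 140 119  80  72  77]
30 z0.197 (np.int64(190), np.int64(194)) now [148 130  64  49  60  54  49  68  89] was [145 153 155 147 125  95  82  87  89]
24 z0.191 (np.int64(190), np.int64(196)) now [165 151  89  38  37  43  66  93 103] was [159 161 149 123 105 101 100  99 100]
18 z0.185 (np.int64(190), np.int64(197)) now [166 155  99  45  37  51  78 100 105] was [159 158 138 112 103 102 101 100 101]
12 z0.179 (np.int64(191), np.int64(198)) now [161 132  77  52  61  78  98 105 10
[... 347 characters left out ...]
104 104 106 106 107 109 106] was [104 100 101 101 102 101 102 105 104]
-12 z0.155 (np.int64(192), np.int64(203)) now [106 105 104 105 105 106 111 119 109] was [101 101 101 101 102 101 107 115 107]
-18 z0.149 (np.int64(192), np.int64(205)) now [105 104 104 106 106 111 135 150 124] was [101 101 102 101 102 108 131 145 118]
-24 z0.143 (np.int64(193), np.int64(206)) now [105 105 105 106 111 134 158 151 117] was [101 101 101 102 109 131 153 144 111]
-30 z0.137 (np.int64(193), np.int64(207)) now [106 106 107 109 123 149 163 153 120] was [101 103 103 106 119 145 157 147 115]
-36 z0.131 (np.int64(193), np.int64(208)) now [108 112 114 120 139 157 160 147 118] was [103 108 111 116 135 153 154 140 114]
```

The tip's dark silhouette ends at about z 0.18, above the arm top at 0.175. I'll lower the finger 3 cm in the gap, slowly.

move_arm(
  rows=[0,0,0.6,0,0,0,1.2,0,0,0,1.8,0,0,0,2.3,0,0,0,2.7,0,0,0,3,0,0,0,3,0,0,0,3,0],
)

```text
clock: 9.93
tcp_pos: [0.5297, -0.0829, 0.137]
orientation: [2.315, 2.123, 0.0]
contact_force: [0.2, -0.1, 0.2]
grip_width: -0.0003
gripper_force: 0.0
```

Run:
```python
from h import *
print(r.get_obs()["contact_force"]);tip()
T=lambda a,off=.018:(*(A+.047*u(a)+off*u(a+90)),.137,a-90)
rows(*[T(175,o) for o in (.03,.024,.018,.012)])
```

```text
[ 0.16688273 -0.06231182  0.19772882]
60 z0.197 (np.int64(190), np.int64(195)) now [142  89  39  41  63  63  56  83  99] was [156 159 154 137 112  98  93  95  97]
54 z0.191 (np.int64(190), np.int64(196)) now [155 115  52  41  64  67  63  79 100] was [159 161 149 123 105 101 100  99 100]
48 z0.185 (np.int64(190), np.int64(197)) now [162 132  66  44  62  69  64  70  97] was [159 158 138 112 103 102 101 100 101]
42 z0.179 (np.int64(191), np.int64(198)) now [154 107  54  52  67  66  57  74 101] was [157 139 112 102 102 102 101 101 101]
36 z0.173 (np.int64(191), np.int64(200)) now [136 102  60  50  66  64  50  58  92] was [133 109 102 102 101 102 101 101 101]
30 z0.167 (np.int64(191), np.int64(201)) now [122  98  61  47  60  60  48  61  93] was [120 102 101 101 101 102 101 101 102]
24 z0.161 (np.int64(191), np.int64(202)) now [113  98  66  43  49  51  52  77  99] was [110 101 101 101 101 101 101 104 104]
18 z0.155 (np.int64(192), np.int64(203)) now [105  91  56  39  44  54  83 110 108] was [101 101 101 101 102 101 107 115 107]
12 z0.149 (np.int64(192), np.int64(205)) now [104 101  83  67 
[... 573 characters left out ...]
(np.int64(194), np.int64(211)) now [134 150 145 138 131 124 122 122 115] was [130 147 141 136 127 120 119 119 110]
-24 z0.113 (np.int64(194), np.int64(212)) now [127 136 125 120 122 125 127 126 117] was [124 136 127 123 119 121 123 124 112]
-30 z0.107 (np.int64(194), np.int64(213)) now [111 113 104 110 124 129 128 125 113] was [115 122 118 120 122 124 124 121 107]
-36 z0.101 (np.int64(194), np.int64(214)) now [ 99  95  92 109 126 127 123 113  99] was [112 117 120 124 124 122 117 109  95]
t 9.97 tcp [ 0.5296 -0.0828  0.137 ] yaw 85.05 q [ 0.46  0.38 -0.51  1.93  0.24  0.89 -0.26] F [-0.8 -0.1 -0.5]
[ 1.01  0.01 -0.  ] 0.0
[ 1.61  0.01 -0.  ] 0.0
[ 2.21  0.01 -0.  ] 0.0
[ 2.81  0.01 -0.  ] 0.0
```

The tip is now at about z 0.15, below the arm's underside. I'll push forward gently.

move_arm(
  rows=[0.4,0,0,0,0.8,0,0,0,1.1,0,0,0,1.4,0,0,0,1.6,0,0,0,1.8,0,0,0,2.0,0,0,0,2.2,0,0,0,2.4,0,0,0,2.4,0,0,0],
)

```text
clock: 11.22
tcp_pos: [0.5312, -0.0593, 0.1367]
orientation: [-2.316, -2.123, 0.001]
contact_force: [-1.4, -3.7, 0.6]
grip_width: 0.0002
gripper_force: 1.5
```

Run:
```python
from h import *
caps()
T=lambda a,off=.018:(*(A+.047*u(a)+off*u(a+90)),.137,a-90)
rows(*[T(a) for a in range(175,130,-5)])
```

```text
top area 88 r 0.1112 ang -7.7
top area 72 r 0.1129 ang 82.4
scene area 43 r 0.1103 ang 81.8
scene area 41 r 0.1111 ang -97.3
scene area 51 r 0.1125 ang -8.8
t 11.32 tcp [ 0.5313 -0.0593  0.1367] yaw 85.03 q [ 0.42  0.38 -0.52  1.93  0.24  0.89 -0.31] F [-2.5 -3.   0.8]
[-0.15  0.05 -0.03] 0.0
[ 0.26 -0.09 -0.03] 5.0
[ 0.69 -0.19 -0.03] 10.0
[ 1.13 -0.26 -0.03] 15.0
[ 1.56 -0.28 -0.03] 20.0
[ 2.   -0.27 -0.03] 25.0
[ 2.44 -0.22 -0.03] 30.0
[ 2.87 -0.13 -0.03] 35.0
[ 3.29 -0.01 -0.03] 40.0
```

Contact: the rotor has turned 3.4° clockwise with about 4 N. Follow the arc.

move_arm(
  rows=[0.3,-0.06,0,3,0.6,-0.13,0,7,0.9,-0.18,0,11,1.2,-0.23,0,15,1.5,-0.24,0,19,1.8,-0.24,0,22.5,2.1,-0.23,0,26,2.4,-0.2,0,30,2.65,-0.15,0,33,2.85,-0.1,0,35],
)

```text
clock: 12.58
tcp_pos: [0.5327, -0.0305, 0.1367]
orientation: [-2.847, -1.327, 0.001]
contact_force: [-2.4, -2.4, 2.2]
grip_width: -0.0001
gripper_force: 1.7
```

Run:
```python
from h import *
caps()
T=lambda a,off=.017:(*(A+.047*u(a)+off*u(a+90)),.137,a-90)
rows(*[T(a) for a in range(140,95,-5)])
```

```text
top area 76 r 0.112 ang 48.0
scene area 57 r 0.114 ang -133.1
scene area 41 r 0.1111 ang 45.8
scene area 62 r 0.1139 ang -43.5
t 12.68 tcp [ 0.533  -0.03    0.1367] yaw 50.06 q [ 0.27  0.36 -0.4   1.94  0.18  0.87 -0.92] F [-1.8 -1.  -0.2]
[ 0.02 -0.01 -0.03] 0.1
[ 0.43 -0.14 -0.03] 5.1
[ 0.86 -0.23 -0.03] 10.1
[ 1.29 -0.29 -0.03] 15.1
[ 1.73 -0.3  -0.03] 20.1
[ 2.16 -0.28 -0.02] 25.1
[ 2.6  -0.23 -0.02] 30.1
[ 3.02 -0.13 -0.02] 35.1
[ 3.44  0.   -0.02] 40.1
```

move_arm(
  rows=[0.3,-0.09,0,3.5,0.6,-0.17,0,7,0.9,-0.23,0,10.5,1.2,-0.27,0,14,1.5,-0.29,0,17.5,1.8,-0.3,0,21,2.1,-0.28,0,24.5,2.35,-0.26,0,27.5,2.6,-0.23,0,30,2.6,-0.23,0,30],
)

```text
clock: 13.92
tcp_pos: [0.548, -0.0088, 0.1367]
orientation: [-3.093, -0.549, -0.0]
contact_force: [-0.7, -1.9, 0.2]
grip_width: -0.0002
gripper_force: 0.7
```

Run:
```python
from h import *
for _ in range(2):caps()
T=lambda a,off=.017:(*(A+.047*u(a)+off*u(a+90)),.137,a-90)
rows(*[T(a) for a in range(110,85,-5)])
```

```text
top area 68 r 0.114 ang 16.4
scene area 54 r 0.1131 ang -163.0
scene area 34 r 0.1126 ang -72.5
scene area 58 r 0.1129 ang 15.1
top area 67 r 0.114 ang 16.4
scene area 52 r 0.1128 ang -162.9
scene area 40 r 0.1136 ang -72.8
scene area 55 r 0.1125 ang 15.4
t 14.12 tcp [ 0.548  -0.0088  0.1368] yaw 20.11 q [ 0.15  0.37 -0.3   1.91  0.14  0.88 -1.44] F [-0.4 -0.6 -0.5]
[-0.   -0.01 -0.02] 0.1
[ 0.42 -0.14 -0.02] 5.1
[ 0.84 -0.23 -0.02] 10.1
[ 1.27 -0.29 -0.02] 15.1
[ 1.71 -0.31 -0.02] 20.1
```

move_arm(
  rows=[0.25,-0.09,0,3,0.5,-0.16,0,6,0.75,-0.21,0,9,1.0,-0.26,0,12,1.2,-0.28,0,14,1.35,-0.29,0,16,1.35,-0.29,0,16,1.35,-0.29,0,16],
)

```text
clock: 15.12
tcp_pos: [0.5597, -0.0015, 0.1368]
orientation: [-3.139, -0.112, -0.0]
contact_force: [-1.2, -1.8, -0.5]
grip_width: 0.0003
gripper_force: 0.8
```

Run:
```python
from h import *
for _ in range(2):caps()
T=lambda a,off=.017:(*(A+.047*u(a)+off*u(a+90)),.137,a-90)
rows(*[T(a) for a in (94,93,92,91,90,88,86)])
x,y=205,90
cv2.imwrite("pics/t9.png",cv2.resize(r.grab_frame("top")[y:y+180,x:x+210],None,fx=3,fy=3,interpolation=cv2.INTER_CUBIC))
```

```text
scene area 53 r 0.1126 ang -178.7
scene area 44 r 0.1121 ang -88.9
scene area 47 r 0.1117 ang -0.3
scene area 54 r 0.1127 ang -178.8
scene area 48 r 0.1124 ang -89.0
scene area 47 r 0.112 ang -0.2
t 15.32 tcp [ 0.5597 -0.0016  0.1368] yaw 4.06 q [ 0.09  0.38 -0.24  1.89  0.12  0.88 -1.71] F [-1.1 -1.1 -0.7]
[ 0.01 -0.03 -0.02] 0.1
[ 0.09 -0.06 -0.02] 1.1
[ 0.17 -0.08 -0.02] 2.1
[ 0.26 -0.11 -0.02] 3.1
[ 0.34 -0.13 -0.02] 4.1
[ 0.51 -0.18 -0.02] 6.1
[ 0.68 -0.22 -0.02] 8.1
```

View pics/t9.png

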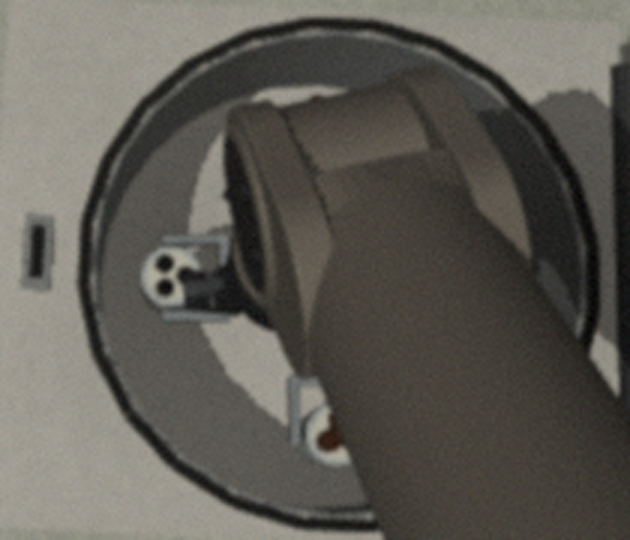

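Run:
```python
from h import *
Tp=lambda u,v:(205+(u-1)/3,90+(v-1)/3)
an=lambda d:np.degrees(np.arctan2(d[1],d[0])).round(2)
def slot(n,x0,x1,y0,y1):
    g=cv2.imread(f"pics/{n}_raw.png",0)[y0:y1,x0:x1].astype(float);w=np.clip(75-g,0,None);Y,X=np.mgrid[y0:y1,x0:x1]
    return ((w*X).sum()/w.sum(),(w*Y).sum()/w.sum())
t=slot("top",213,222,162,187);s=slot("scene",278,290,170,182);print(t,s)
ps=plane("top",t,.21)[:2];ps2=plane("scene",s,.21)[:2]
for a in(A,np.array([.5792,-.0461]),np.array([.5785,-.0459])): print("slot",an(ps-a),an(ps2-a),"empty",an(plane("top",Tp(166,277),.179)[:2]-a))
pts=[plane("top",Tp(*p),.175)[:2] for p in((165,240),(228,237),(165,318),(230,319))];print("prongs",an(pts[0]-pts[1]),an(pts[2]-pts[3]))
```

```text
(np.float64(216.99682034976152), np.float64(173.23402225755166)) (np.float64(283.08843537414964), np.float64(176.37868480725623))
slot 87.08 87.8 empty 91.24
slot 86.84 87.56 empty 90.86
slot 86.64 87.36 empty 90.51
prongs 92.61 88.9
```

About 3° remains. I'll push the last bit, back the finger off the arm, then lift.

move_arm(
  rows=[0.08,-0.03,0,1,0.17,-0.05,0,2,0.25,-0.08,0,3,0.27,-0.08,0,3.2,0.27,-0.08,0,3.2,0.27,-0.08,0,3.2],
)

```text
clock: 16.12
tcp_pos: [0.5623, -0.0006, 0.1368]
orientation: [-3.141, -0.023, -0.0]
contact_force: [-2.9, -0.5, -0.5]
grip_width: 0.0004
gripper_force: 1.2
```

Run:
```python
from h import *
for _ in range(2):caps()
rows()
```

```text
top area 40 r 0.1136 ang 174.0
scene area 51 r 0.1121 ang 178.3
scene area 50 r 0.112 ang -92.1
scene area 51 r 0.1126 ang -3.5
top area 28 r 0.1175 ang 174.2
scene area 51 r 0.1127 ang 178.0
scene area 52 r 0.1121 ang -92.0
scene area 52 r 0.1121 ang -3.7
t 16.32 tcp [ 0.5623 -0.0006  0.1368] yaw 0.85 q [ 0.07  0.39 -0.23  1.89  0.11  0.88 -1.77] F [-3.4 -0.4 -1.5]
```

move_arm(
  rows=[-0.4,0,0,0,-1,0,0,0,-1.7,0,0,0,-2,0,0,0,-2,0,-2,0,-2,0,-5,0,-2,0,-9,0,-2,0,-13,0,-2,0,-17,0,-2,0,-21,0],
)

```text
clock: 17.58
tcp_pos: [0.542, -0.0011, 0.3483]
orientation: [3.141, 0.023, 0.001]
contact_force: [0.6, -0.6, -0.2]
grip_width: -0.0
gripper_force: 0.0
```

Run:
```python
from h import *
rows((.35,-.03,.40))
```

```text
t 17.57 tcp [ 0.542  -0.0011  0.3483] yaw 0.84 q [ 0.1   0.17 -0.24  1.67  0.04  1.31 -1.71] F [ 0.6 -0.6 -0.2]
[-19.24   2.61  -5.18]
```

move_arm(
  rows=[-2,0.3,-3,0,-6,0.8,-5,0,-10,1.4,-5,0,-14,2,-5,0,-17,2.6,-5,0,-19,2.6,-5,0,-19,2.6,-5,0,-19,2.6,-5,0],
)

```text
clock: 18.58
tcp_pos: [0.3532, -0.0297, 0.3969]
orientation: [3.141, 0.024, 0.001]
contact_force: [0.2, 0.7, -0.1]
grip_width: 0.0001
gripper_force: 0.0
```

Run:
```python
from h import *
caps()
an=lambda d:np.degrees(np.arctan2(d[1],d[0])).round(2)
# dark holes of the insert: centroid of the near-black pixels around the expected place
for n in("top","scene"):
    raw=cv2.imread(f"pics/{n}_raw.png",0);now=cv2.cvtColor(r.grab_frame(n),cv2.COLOR_BGR2GRAY)
    for nm,g,a in(("before",raw,175),("now",now,88)):
        x,y=np.round(pr(n,np.r_[A+.112*u(a),.179])).astype(int);w=9 if n=="top" else 7
        c=g[y-w:y+w+1,x-w:x+w+1].astype(float);Y,X=np.mgrid[y-w:y+w+1,x-w:x+w+1]
        k=np.hypot(X-x,Y-y)<(7.5 if n=="top" else 6)
        d=np.clip(75-c,0,None)*k
        p=plane(n,((d*X).sum()/d.sum(),(d*Y).sum()/d.sum()),.179)[:2]-A;print(n,nm,"holes r",np.hypot(*p).round(4),an(p),int((d>0).sum()))
```

```text
top area 81 r 0.1118 ang -2.4
top area 89 r 0.1115 ang -93.0
top area 44 r 0.1171 ang 176.9
scene area 51 r 0.1127 ang 178.0
scene area 51 r 0.1124 ang -92.1
scene area 54 r 0.1127 ang -3.5
top before holes r 0.1124 175.11 74
top now holes r 0.1128 87.45 66
scene before holes r 0.1115 175.8 11
scene now holes r 0.1107 87.69 15
```

The empty bucket now stands at 87.5° (87.45° from the top camera, 87.7° from the scene camera) and the slot at 87.4°, so they line up. The hand is clear.

```bash
python3 -c "
from bench import r
print(r.hand_in())"
```

```text
the job is handed in; nothing more can be done
None
```

I turned the rotor about 88° clockwise with the shut gripper, gently (about 4 N). By camera, the empty bucket stands in line with the latch slot to within about 0.5°; the hand is clear and the job was handed in at about 19 s.

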